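Close the staining pots with their matching lids

ROBOT

A 6-joint arm with a two-finger parallel gripper is mounted at the origin on the work surface. World frame = base frame: x ahead of the robot, y to its left, z up, the work surface at z = 0. Lengths are in m, angles in rad, forces in N, time in s.
With the tool pointing down it reaches from about 0.275 to 0.75 m from the base axis. Payload 10.2 kg.
Tool frame: the origin (TCP) lies midway between the tips of the shut fingers; the grasp point (between the pads) lies 19 mm behind it; z points along the fingers, y is the line along which they close (so a half turn about z gives the same grasp; the last joint's range is limited). The gripper opens to 85 mm and grips with 20 to 120 N. Pads are 22 mm wide; open, the fingers measure 114 mm over their backs; the gripper's body (76 mm by 85 mm) begins 54 mm behind the grasp point. The pads swing forward as they close: fully open they stand 13 mm farther back than shut.
Start: joints at [-0.223, 0.313, 1.498, -0, 1.331, -0.223], TCP at [0.525, -0, 0.231] pointing down, gripper open.
Joint ranges: [-2.94, 2.94], [-0.97, 2.17], [0.19, 2.56], [-1.23, 4.37], [0.02, 3.11], [-2.88, 2.88]. Speed limits (rad/s): [2.39, 2.39, 3.01, 3.14, 3.14, 3.14].

INTERFACE

Orientations are given as [roll, pitch, yaw] about the fixed x, y, z axes, in that order (R = Rz(yaw) Ry(pitch) Rx(roll)).
In Python, from workcell import r gives the robot as it stands. The module is installed in compiled form; this text tells all that it offers.
- The arm moves only by the tool move_arm, never from a script. Its argument "moves" is a list of rows, each a list of 7 numbers: the finger opening in mm, from 0 to 85.4, then the shift along the tool's x, y, z in mm, then the turn, a rotation vector about the tool's x, y, z in degrees. In form: [[hand, x, y, z, ax, ay, az], ...]. A call has 1 to 20 rows; each row is the pose to reach, as a shift and turn from the pose commanded when the call began, along the tool's axes at that moment; what a row does not reach only later rows make up. A row lasts 1/12 s, in which the tool goes at most 41.7 mm and 7.16 degrees, less where a joint would pass 70% of its speed; a pose out of reach is approached as far as the arm can. A call with a gripper value outside its range is refused whole. The fingers move at their own pace and stop on an object; the grip force is fixed at half the most. Time passes only in rows, so rows that repeat a pose let the fingers close. It gives the time, the measured TCP pose, the force, the opening and the grip force at its end, in the units of the state.
- r.state(): the state, without advancing time (a new reading comes with each control period).
- r.snapshot(name): name is "scene" or "side" or "wrist"; returns a dict with "img" (384x512x3 uint8, blue, green, red), "fx", "fy", "cx", "cy" (pixels), "world_from_camera" (4x4, takes a point from camera to world coordinates). Camera axes: x right, y down, z forward; pixel columns grow to the right and rows downward; lengths in m; the calibration is good to about 2 mm. A picture is of the moment at which its call begins. There is no depth.
- r.close_job(): hands the job in; it is judged then, once.
The state is a dict: "clock": time; "joint_positions": joint angles; "qvel": joint speeds; "effort": joint torques, N m; "tcp_pos": TCP position; "tcp_rot": TCP orientation; "contact_force": force on the tool from outside, world axes, zero at the start; "moment": the same for the moment, N m; "width": finger opening in m; "finger_force": force on a finger pad.
Only numpy, scipy, OpenCV 4.12 (cv2) and the standard library are available. Lean on these libraries where they do the work, as an engineer would, in place of code of your own. Each camera call takes 0.05 s, during which the arm holds its last target. There are 200 camera calls.

TASK

Two staining pots of coverslips have been left open on the microscope bench. Put the blue lid on the blue pot and the orange lid on the orange pot, each pressed or set fully home so that it sits level on the rim, without tipping the pots over, and leave both pots standing upright on the bench. The closed green pot and the spare white lid are not needed.

Things in the scene. Friction and masses are not known exactly. Their poses are not given: they have to be found in the camera images.
- blue_pot: blue staining pot, open at the top, with five upright coverslips in a little white rack inside: round, 76 mm outside diameter, 68 mm mouth, 60 mm high, wall 4 mm, about 250 g, loose on the bench. Origin: centre of its underside; z up. Its yaw means nothing.
- blue_lid: blue lid, right way up on the bench: 80 mm flange 5 mm thick; tapered plug below it, 12 mm deep (60 mm wide at the flange, 48 at the bottom), that guides itself into a pot's mouth; round knob on top, 22 mm across, 32 tall. About 60 g, loose. Origin: centre of the plug's underside, z up; flange top 17 mm and knob top 49 mm above it. Fully seated on a pot, its origin is 48 mm above the pot's. Yaw means nothing.
- orange_pot: orange staining pot, open at the top, with five upright coverslips in a little white rack inside: round, 76 mm outside diameter, 68 mm mouth, 60 mm high, wall 4 mm, about 250 g, loose on the bench. Origin: centre of its underside; z up. Its yaw means nothing.
- orange_lid: orange lid, right way up on the bench: 80 mm flange 5 mm thick; tapered plug below it, 12 mm deep (60 mm wide at the flange, 48 at the bottom), that guides itself into a pot's mouth; round knob on top, 22 mm across, 32 tall. About 60 g, loose. Origin: centre of the plug's underside, z up; flange top 17 mm and knob top 49 mm above it. Fully seated on a pot, its origin is 48 mm above the pot's. Yaw means nothing.
Things that resemble listed ones, but are neither listed nor needed, are in the scene too. Leave any turquoise look-alike of the blue_lid alone.

How it is judged:
At the end, for the whole second after the job is handed in: The blue lid is on the blue pot and the orange lid on the orange pot: each lid centred within 10 mm, its origin 43 to 53 mm above the pot's (seated: 48), lids and pots within 8 degrees of upright, both pots standing on the bench, and all four at rest (horizontal distance between blue_lid and blue_pot below 0.01 m and z of blue_lid in the frame of blue_pot between 0.043 and 0.053 m and angle between each of blue_lid, blue_pot, orange_lid, orange_pot's own z axis and vertical below 0.14 rad and height (world z) of blue_pot between -0.012 and 0.012 m and linear speed of each of blue_lid, blue_pot, orange_lid, orange_pot below 0.03 m/s and horizontal distance between orange_lid and orange_pot below 0.01 m and z of orange_lid in the frame of orange_pot between 0.043 and 0.053 m and height (world z) of orange_pot between -0.012 and 0.012 m); the robot touches nothing.
It fails at once if the blue pot is tipped by more than 30 degrees (angle between blue_pot's own z axis and vertical above 0.52 rad).
It fails at once if the orange pot is tipped by more than 30 degrees (angle between orange_pot's own z axis and vertical above 0.52 rad).
It also fails if it takes over 64 s, if anything falls off the work surface, if the arm or the gripper's body presses on something with over 40 N, if the wrist force passes 120 N, or if a joint passes its speed limit or range.

## Working session

There is one attempt and no reset: what is moved stays moved. The work goes in short steps, Python scripts to look and compute and a tool call to move; the robot and the scene stay as the last step left them, time stands still between calls to the robot, and variables do not carry over. Pictures are saved under pics/ and viewed, at most 10 in all, crops included, and the job is handed in when it is done.

Besides the shell and the picture viewer there is one more tool, called after "Call:" in YAML: its name, and indented under it one key for each argument. move_arm: Moves the arm, as the interface text tells. Its arguments: {"type":"object","properties":{"moves":{"type":"array"}},"required":["moves"]}

```bash
mkdir -p pics; python3 - <<'E'
from workcell import r
import cv2,numpy as np
for n in("scene","side"):
    s=r.snapshot(n); cv2.imwrite(f"pics/{n}0.png",s["img"]); np.savez(f"{n}0.npz",**s)
    print(n,s["fx"],s["cx"],s["cy"],np.round(s["world_from_camera"],3).tolist())
s=r.state();print(s["clock"],s["tcp_pos"],s["tcp_rot"],s["width"])
E
```

```text
scene 472.392571063287 260.6013980618292 195.36414451477594 [[-0.636, 0.544, -0.547, 1.15], [0.771, 0.451, -0.449, 0.466], [0.003, -0.708, -0.707, 0.769], [0.0, 0.0, 0.0, 1.0]]
side 480.8342952988142 258.6620140715997 191.11323386735376 [[-0.997, -0.046, 0.067, 0.511], [-0.08, 0.691, -0.718, 0.862], [-0.014, -0.721, -0.693, 0.856], [0.0, 0.0, 0.0, 1.0]]
0.1 [5.24777223e-01 6.08910003e-05 2.30783915e-01] [-3.14044088e+00 -3.14213583e-04  1.57081787e+00] 0.08520448676701127
```

View pics/scene0.png

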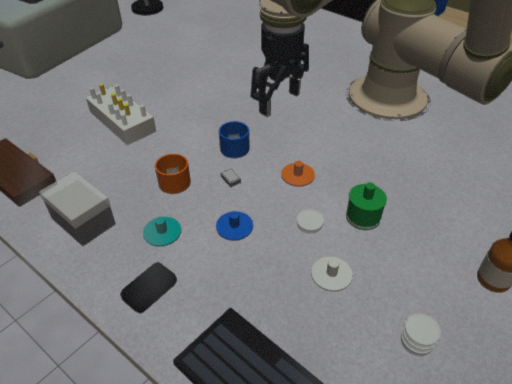

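View pics/side0.png

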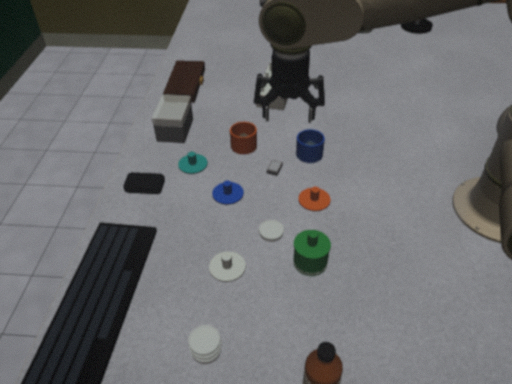

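The scene view shows the blue pot at (234,139), orange pot (173,173), blue lid (235,225), orange lid (298,174) and the turquoise look-alike at (162,231). In the side view they are at (310,146), (243,137), (228,192), (315,199) and (193,162), in the same order.

```bash
cat > h.py <<'E'
import cv2,numpy as np
from scipy.optimize import least_squares
def cast(s,uv,z):
    T=s["world_from_camera"];uv=np.atleast_2d(uv).astype(float)
    d=np.c_[(uv[:,0]-s["cx"])/s["fx"],(uv[:,1]-s["cy"])/s["fy"],np.ones(len(uv))]@T[:3,:3].T
    return (T[:3,3]+d*((z-T[2,3])/d[:,2])[:,None])[:,:2]
HUE={"blue":(107,125),"orange":(2,16)}
def circle(s,col,seed,z,R):
    """far-side rim circle of the blob of this colour nearest to seed pixel"""
    hsv=cv2.cvtColor(s["img"],cv2.COLOR_BGR2HSV);lo,hi=HUE[col]
    m=cv2.inRange(hsv,(lo,130,50),(hi,255,255))
    cs=[c for c in cv2.findContours(m,cv2.RETR_EXTERNAL,cv2.CHAIN_APPROX_NONE)[0] if cv2.contourArea(c)>150]
    c=min(cs,key=lambda c:np.linalg.norm(c[:,0].mean(0)-seed))
    p=cast(s,c[:,0],z);cam=s["world_from_camera"][:2,3]
    v=p.mean(0)-cam;v/=np.linalg.norm(v);t=p@v
    far=p[t>t.max()-R*1.1] if z>.03 else p
    f=least_squares(lambda q:np.hypot(*(far-q[:2]).T)-q[2],[*far.mean(0),R],loss="soft_l1",f_scale=.001)
    return f.x
E
python3 - <<'E'
from h import *
S={n:dict(np.load(n+"0.npz")) for n in("scene","side")}
for o,col,z,R,a,b in[("bpot","blue",.06,.038,(234,139),(310,146)),("opot","orange",.06,.038,(173,173),(243,137)),("blid","blue",.0155,.04,(235,225),(228,192)),("olid","orange",.0155,.04,(298,174),(315,199))]:
    for n,sd in(("scene",a),("side",b)): print(o,n,np.round(circle(S[n],col,sd,z,R)*1000,1))
E
```

```text
bpot scene [ 469.8 -179.2   36.1]
bpot side [ 465.7 -176.2   34.5]
opot scene [ 653.9 -204.3   36.2]
opot side [ 650.7 -202.5   34.4]
blid scene [671.4   1.   38.5]
blid side [6.698e+02 5.000e-01 3.720e+01]
olid scene [454.4   8.7  38.4]
olid side [453.2   8.2  37.6]
```

Both views agree within about 4 mm, and the radii match the known sizes. I'll go above the blue lid first.

Call:
move_arm:
  moves:
    - [55, 0, 20, 15, 0, 0, 0]
    - [55, 0, 45, 40, 0, 0, 0]
    - [55, 1, 75, 65, 0, 0, 0]
    - [55, 1, 105, 90, 0, 0, 0]
    - [55, 1, 130, 110, 0, 0, 0]
    - [55, 1, 142, 121, 0, 0, 0]
    - [55, 1, 146, 126, 0, 0, 0]
    - [55, 1, 146, 126, 0, 0, 0]
    - [55, 1, 146, 126, 0, 0, 0]

```text
clock: 0.85
tcp_pos: [0.6706, 0.001, 0.1058]
tcp_rot: [3.142, 0.0, 1.571]
contact_force: [-0.2, -0.3, 0.5]
width: 0.0552
finger_force: 0.0
```

```bash
python3 - <<'E'
from workcell import r
import cv2,numpy as np
s=r.snapshot("wrist"); cv2.imwrite("pics/w1.png",s["img"]); np.savez("w1.npz",**s)
print(s["fx"],s["cx"],s["cy"],np.round(s["world_from_camera"],3).tolist(),r.state()["tcp_pos"])
E
```

```text
321.18168309227843 259.2499146345203 190.27323703987133 [[1.0, 0.0, 0.0, 0.67], [0.0, -0.961, -0.277, 0.071], [0.0, 0.277, -0.961, 0.248], [0.0, 0.0, 0.0, 1.0]] [0.6707295  0.0009948  0.10649628]
```

View pics/w1.png

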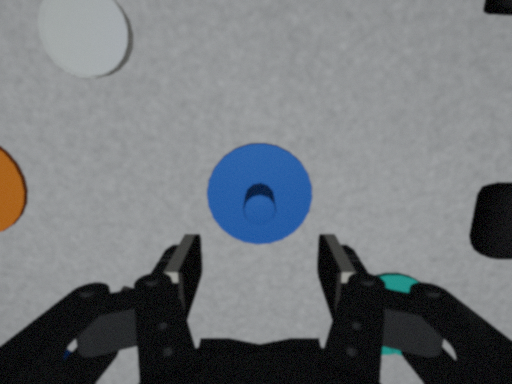

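The wrist view shows the whole blue lid centred at about (260,193), between the fingers' columns (200–320). I'll measure it from here.

```bash
python3 - <<'E'
from h import *
s=dict(np.load("w1.npz"))
print(np.round(circle(s,"blue",(260,193),.017,.04)*1000,1), cast(s,(260,209),.049)*1000)
E
```

```text
[6.699e+02 4.000e-01 3.850e+01] [[670.4701179    0.80988252]]
```

Call:
move_arm:
  moves:
    - [55, 0, 0, 20, 0, 0, 0]
    - [55, 0, 0, 45, 0, 0, 0]
    - [55, 0, 0, 65, 0, 0, 0]
    - [55, 0, 0, 78, 0, 0, 0]
    - [55, 0, 0, 83, 0, 0, 0]
    - [55, 0, 0, 84, 0, 0, 0]
    - [15, 0, 0, 84, 0, 0, 0]
    - [15, 0, 0, 84, 0, 0, 0]
    - [15, 0, 0, 84, 0, 0, 0]
    - [15, 0, 0, 84, 0, 0, 0]
    - [15, 0, 0, 84, 0, 0, 0]
    - [15, 0, 0, 84, 0, 0, 0]
    - [15, 0, 0, 84, 0, 0, 0]
    - [15, 0, 0, 84, 0, 0, 0]
    - [15, 0, 0, 84, 0, 0, 0]
    - [15, 0, 0, 84, 0, 0, 0]

```text
clock: 2.23
tcp_pos: [0.6719, 0.0009, 0.023]
tcp_rot: [3.139, 0.0, 1.571]
contact_force: [0.3, -0.6, 6.2]
width: 0.0202
finger_force: 59.0
```

Call:
move_arm:
  moves:
    - [15, 0, 0, -10, 0, 0, 0]
    - [15, 0, 0, -30, 0, 0, 0]
    - [15, 0, 0, -55, 0, 0, 0]
    - [15, -5, -6, -80, 0, 0, 0]
    - [15, -20, -22, -95, 0, 0, 0]
    - [15, -40, -45, -100, 0, 0, 0]
    - [15, -63, -72, -100, 0, 0, 0]
    - [15, -88, -100, -100, 0, 0, 0]
    - [15, -112, -128, -100, 0, 0, 0]
    - [15, -135, -153, -100, 0, 0, 0]
    - [15, -155, -176, -100, 0, 0, 0]
    - [15, -170, -193, -100, 0, 0, 0]
    - [15, -177, -200, -100, 0, 0, 0]
    - [15, -179, -203, -100, 0, 0, 0]
    - [15, -179, -203, -100, 0, 0, 0]
    - [15, -179, -203, -100, 0, 0, 0]
    - [15, -179, -203, -100, 0, 0, 0]

```text
clock: 3.65
tcp_pos: [0.4687, -0.1773, 0.1213]
tcp_rot: [3.141, -0.0, 1.572]
contact_force: [0.4, -0.2, -0.1]
width: 0.02
finger_force: 58.8
```

```bash
python3 - <<'E'
from workcell import r
import cv2,numpy as np
I=[r.snapshot(n)["img"][:,:] for n in("wrist","scene")]
a=cv2.resize(I[0],(400,300)); b=cv2.resize(I[1][60:240,120:360],(400,300))
cv2.imwrite("pics/w2.png",np.hstack([a,b]))
print(r.state()["tcp_pos"])
E
```

```text
[ 0.46855431 -0.17737615  0.12122139]
```

View pics/w2.png

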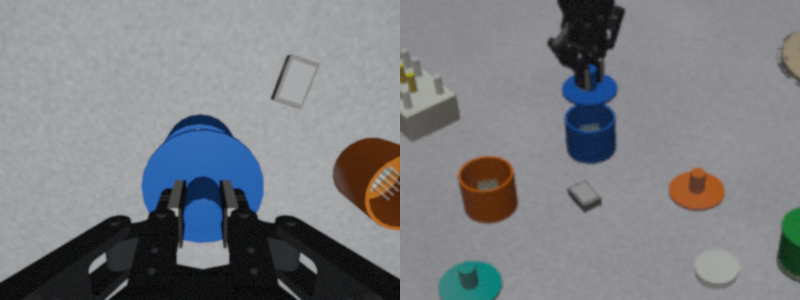

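The lid hangs level, directly above the blue pot: it is centred on column 200 in the wrist half, and over the pot at (590,130) in the scene half. Next I'll lower it.

Call:
move_arm:
  moves:
    - [15, 0, 0, 10, 0, 0, 0]
    - [15, 0, 0, 22, 0, 0, 0]
    - [15, 0, 0, 31, 0, 0, 0]
    - [15, 0, 0, 37, 0, 0, 0]
    - [15, 0, 0, 41, 0, 0, 0]
    - [15, 0, 0, 44, 0, 0, 0]
    - [15, 0, 0, 46, 0, 0, 0]
    - [15, 0, 0, 48, 0, 0, 0]
    - [15, 0, 0, 49, 0, 0, 0]
    - [15, 0, 0, 49, 0, 0, 0]
    - [15, 0, 0, 49, 0, 0, 0]

```text
clock: 4.67
tcp_pos: [0.4681, -0.1781, 0.0725]
tcp_rot: [3.141, 0.0, 1.571]
contact_force: [-0.4, -0.0, -1.4]
width: 0.0202
finger_force: 58.8
```

Call:
move_arm:
  moves:
    - [15, 0, 0, 1, 0, 0, 0]
    - [15, 0, 0, 2, 0, 0, 0]
    - [15, 0, 0, 2, 0, 0, 0]

```text
clock: 4.92
tcp_pos: [0.4681, -0.1783, 0.0709]
tcp_rot: [3.141, 0.001, 1.571]
contact_force: [-3.0, -1.2, 5.0]
width: 0.0202
finger_force: 59.6
```

Contact at the expected height of 0.071 m. I'll release and rise.

Call:
move_arm:
  moves:
    - [45, 0, 0, 0, 0, 0, 0]
    - [45, 0, 0, 0, 0, 0, 0]
    - [45, 0, 0, 0, 0, 0, 0]
    - [45, 0, 0, 0, 0, 0, 0]
    - [45, 0, 0, 0, 0, 0, 0]
    - [45, 0, 0, -5, 0, 0, 0]
    - [45, 0, 0, -20, 0, 0, 0]
    - [45, 0, 0, -45, 0, 0, 0]
    - [45, 0, 0, -70, 0, 0, 0]
    - [45, 0, 0, -90, 0, 0, 0]
    - [45, 0, 0, -95, 0, 0, 0]
    - [45, 0, 0, -95, 0, 0, 0]

```text
clock: 5.92
tcp_pos: [0.4685, -0.1783, 0.1665]
tcp_rot: [3.139, 0.002, 1.571]
contact_force: [0.3, 0.1, 0.0]
width: 0.0449
finger_force: 0.0
```

```bash
python3 - <<'E'
from workcell import r
from h import *
s=r.snapshot("wrist");t=r.snapshot("side")
cv2.imwrite("pics/w3.png",np.hstack([cv2.resize(s["img"],(400,300)),cv2.resize(t["img"][60:240,180:420],(400,300))]))
print(r.state()["tcp_pos"], np.round(circle(s,"blue",(260,193),.065,.04)*1000,1))
E
```

```text
[ 0.46758871 -0.17775475  0.1643409 ] [ 467.2 -179.3   38.5]
```

View pics/w3.png

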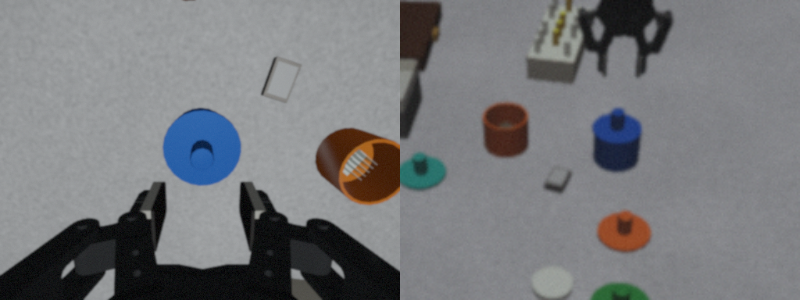

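The blue lid sits level on its pot (side half, (617,140)), with no gap or tilt showing. Next I'll go above the orange lid.

Call:
move_arm:
  moves:
    - [55, 12, 0, 0, 0, 0, 0]
    - [55, 35, -2, 5, 0, 0, 0]
    - [55, 65, -5, 15, 0, 0, 0]
    - [55, 95, -7, 25, 0, 0, 0]
    - [55, 125, -9, 40, 0, 0, 0]
    - [55, 152, -11, 50, 0, 0, 0]
    - [55, 173, -13, 57, 0, 0, 0]
    - [55, 184, -14, 60, 0, 0, 0]
    - [55, 187, -14, 60, 0, 0, 0]
    - [55, 187, -14, 60, 0, 0, 0]
    - [55, 187, -14, 60, 0, 0, 0]

```text
clock: 6.93
tcp_pos: [0.4544, 0.0083, 0.1056]
tcp_rot: [3.141, 0.0, 1.57]
contact_force: [0.4, 0.1, -0.4]
width: 0.0548
finger_force: 0.0
```

```bash
python3 - <<'E'
from workcell import r
from h import *
s=r.snapshot("wrist")
print(r.state()["tcp_pos"], np.round(circle(s,"orange",(260,193),.017,.04)*1000,1))
E
```

```text
[0.45438412 0.00811248 0.10557883] [453.    1.7  34.2]
```

The radius of 34 mm doesn't match, so I'll look.

```bash
python3 - <<'E'
from workcell import r
from h import *
s=r.snapshot("wrist");m=cv2.inRange(cv2.cvtColor(s["img"],cv2.COLOR_BGR2HSV),(0,110,50),(18,255,255))
cv2.imwrite("pics/w4.png",np.hstack([cv2.resize(s["img"],(400,300)),cv2.resize(cv2.merge([m]*3),(400,300))]))
HUE["orange"]=(0,20); print(np.round(circle(s,"orange",(260,193),.017,.04)*1000,1), s["img"][193,230], s["img"][155,260])
E
```

```text
[453.2   8.1  38.6] [ 32 105 163] [ 49 117 166]
```

View pics/w4.png

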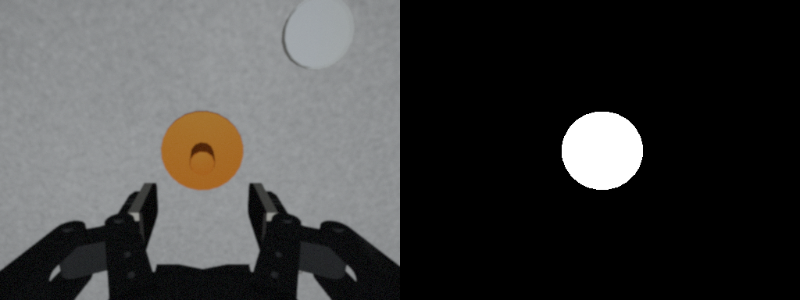

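The picture shows the orange lid whole, centred at (202,150) between the fingers. The narrow hue band caused the bad fit. The wider band puts the lid at (453.2, 8.1) with R 38.6, which agrees with the earlier measurement, so I'll descend and grip.

Call:
move_arm:
  moves:
    - [55, 0, -1, 20, 0, 0, 0]
    - [55, 0, -1, 45, 0, 0, 0]
    - [55, 0, -1, 65, 0, 0, 0]
    - [55, 0, -1, 77, 0, 0, 0]
    - [55, 0, -1, 82, 0, 0, 0]
    - [55, 0, -1, 83, 0, 0, 0]
    - [15, 0, -1, 83, 0, 0, 0]
    - [15, 0, -1, 83, 0, 0, 0]
    - [15, 0, -1, 83, 0, 0, 0]
    - [15, 0, -1, 83, 0, 0, 0]
    - [15, 0, -1, 83, 0, 0, 0]
    - [15, 0, -1, 83, 0, 0, 0]
    - [15, 0, -1, 83, 0, 0, 0]
    - [15, 0, -1, 83, 0, 0, 0]
    - [15, 0, -1, 83, 0, 0, 0]
    - [15, 0, -1, 83, 0, 0, 0]

```text
clock: 8.37
tcp_pos: [0.4537, 0.0087, 0.0233]
tcp_rot: [3.14, 0.001, 1.571]
contact_force: [-0.4, -0.1, 7.0]
width: 0.02
finger_force: 58.4
```

Call:
move_arm:
  moves:
    - [15, 0, 0, -10, 0, 0, 0]
    - [15, 0, 0, -30, 0, 0, 0]
    - [15, 0, 0, -55, 0, 0, 0]
    - [15, -5, 5, -80, 0, 0, 0]
    - [15, -22, 20, -95, 0, 0, 0]
    - [15, -45, 42, -100, 0, 0, 0]
    - [15, -73, 68, -100, 0, 0, 0]
    - [15, -102, 95, -100, 0, 0, 0]
    - [15, -131, 122, -100, 0, 0, 0]
    - [15, -158, 147, -100, 0, 0, 0]
    - [15, -182, 170, -100, 0, 0, 0]
    - [15, -200, 187, -100, 0, 0, 0]
    - [15, -209, 196, -100, 0, 0, 0]
    - [15, -212, 199, -100, 0, 0, 0]
    - [15, -212, 199, -100, 0, 0, 0]
    - [15, -212, 199, -100, 0, 0, 0]
    - [15, -212, 199, -100, 0, 0, 0]

```text
clock: 9.78
tcp_pos: [0.6516, -0.2021, 0.1226]
tcp_rot: [-3.141, -0.0, 1.572]
contact_force: [-0.2, 0.2, -0.4]
width: 0.0205
finger_force: 58.9
```

```bash
python3 - <<'E'
from workcell import r
import cv2,numpy as np
I=[r.snapshot(n)["img"] for n in("wrist","scene")]
cv2.imwrite("pics/w5.png",np.hstack([cv2.resize(I[0],(400,300)),cv2.resize(I[1][60:240,80:320],(400,300))]))
from h import *
HUE["orange"]=(0,20)
for n,sd in(("scene",(173,173)),("side",(243,137))): print(np.round(circle(dict(np.load(n+"0.npz")),"orange",sd,.06,.038)*1000,1))
E
```

```text
[ 653.9 -204.3   36.2]
[ 650.7 -202.5   34.4]
```

View pics/w5.png

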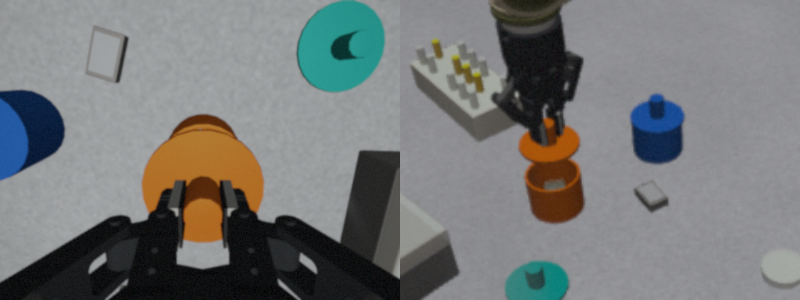

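The orange lid hangs level over the orange pot: it is centred on column 202 in the wrist half, and above the pot at (555,190) in the scene half. The blue pot is closed. I'll lower this lid the same way.

Call:
move_arm:
  moves:
    - [15, 0, 0, 10, 0, 0, 0]
    - [15, 0, 0, 22, 0, 0, 0]
    - [15, 0, 0, 31, 0, 0, 0]
    - [15, 0, 0, 37, 0, 0, 0]
    - [15, 0, 0, 41, 0, 0, 0]
    - [15, 0, 0, 44, 0, 0, 0]
    - [15, 0, 0, 46, 0, 0, 0]
    - [15, 0, 0, 48, 0, 0, 0]
    - [15, 0, 0, 50, 0, 0, 0]
    - [15, 0, 0, 51, 0, 0, 0]
    - [15, 0, 0, 51, 0, 0, 0]

```text
clock: 10.8
tcp_pos: [0.6521, -0.203, 0.0714]
tcp_rot: [3.141, 0.0, 1.571]
contact_force: [-0.4, -0.6, -0.3]
width: 0.0197
finger_force: 59.0
```

Call:
move_arm:
  moves:
    - [15, 0, 0, 1, 0, 0, 0]
    - [15, 0, 0, 1, 0, 0, 0]
    - [45, 0, 0, 1, 0, 0, 0]
    - [45, 0, 0, 1, 0, 0, 0]
    - [45, 0, 0, 1, 0, 0, 0]
    - [45, 0, 0, 1, 0, 0, 0]
    - [45, 0, 0, 1, 0, 0, 0]
    - [45, 0, 0, -5, 0, 0, 0]
    - [45, 0, 0, -20, 0, 0, 0]
    - [45, 0, 0, -45, 0, 0, 0]
    - [45, 0, 0, -70, 0, 0, 0]
    - [45, 0, 0, -95, 0, 0, 0]
    - [45, 0, 0, -115, 0, 0, 0]
    - [45, 0, 0, -120, 0, 0, 0]
    - [45, 0, 0, -120, 0, 0, 0]

```text
clock: 12.05
tcp_pos: [0.6524, -0.2032, 0.1929]
tcp_rot: [3.139, 0.001, 1.571]
contact_force: [0.0, 0.2, -0.6]
width: 0.0451
finger_force: 0.0
```

```bash
python3 - <<'E'
from workcell import r
from h import *
s=r.snapshot("wrist");t=r.snapshot("side");HUE["orange"]=(0,20)
cv2.imwrite("pics/w6.png",np.hstack([cv2.resize(s["img"],(400,300)),cv2.resize(t["img"][80:230,180:380],(400,300))]))
print(r.state()["tcp_pos"], np.round(circle(s,"orange",(260,193),.065,.04)*1000,1))
E
```

```text
[ 0.6515973  -0.20282572  0.18983245] [ 651.7 -203.8   38.4]
```

View pics/w6.png

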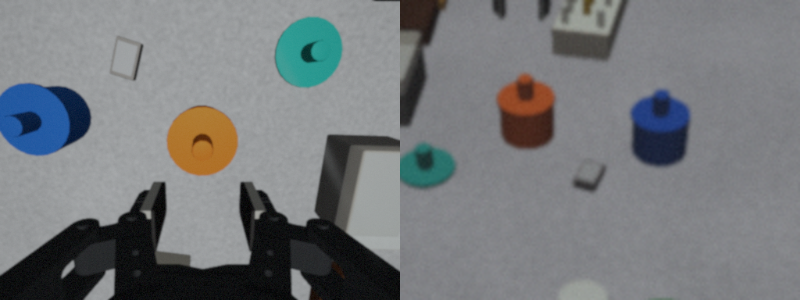

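Both lids sit level on their pots (side half: orange (526,110), blue (660,128)), and the gripper is clear.

```bash
python3 -c "
from workcell import r
print(r.close_job())"
```

```text
the job is handed in; nothing more can be done
None
```

The blue lid is on the blue pot and the orange lid on the orange pot; in the final pictures both look level and fully seated, with both pots upright and the gripper clear, and the job was handed in at about 12 s (no verdict came back).

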